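# Swing a serving-board blank against the stop of a vacuum jig and open the vacuum

### The job

The serving-board blank sits with its handle hole on the pin of the vacuum clamping jig, swung away from the stop. Swing its wide end round the pin until its edge meets the round nose of the track stop, press it firmly home and hold the pressure a moment to take up the play at the pin, without pushing the stop out of its setting; then open the vacuum fully by turning the ball valve's lever a quarter turn from across the pipe until it lies in line with it. Leave the blank flat on its pin and against the stop, and everything else where it is.

Things in the scene. Friction and masses are not known exactly. Their poses are not given: they have to be found in the camera images.
- jig: Vacuum clamping jig, fixed: a flat dark box, 300 mm along its x, 480 mm along its y, 36 mm high; origin under its centre on the table, z up; at yaw 0 +x points away from the robot. Its top carries the pin, a flush aluminium track along y at x = +50 mm (y -112 to +2 mm) for the stop, and on the -y side pipework with the valve. The +y half is bare, for swinging the blank.
- pin (a point): Foot of the locating pin, on the jig's top (36 mm above the table), at jig x = -100 mm, y = +20 mm; axes parallel to the jig's. The pin is 10 mm in diameter and 25 mm high.
- board: The blank, loose, 0.15 to 0.3 kg: paddle-shaped beech board 15 mm thick, lying on the jig's top (upper face 51 mm above the table) with its 12 mm hang hole over the pin, 1 mm play all round. Origin at the hole's centre, underside; x runs along it to the wide free end, z up. Neck 44 mm wide, x -24 to 50 mm; wide part 100 mm wide (edges y = +-50 mm), x 50 to 185 mm, corners rounded 20 mm.
- board_edge (a point): Middle of the straight part of the blank's edge that is to meet the stop: at board x = 118, y = -50 mm, at mid thickness; axes parallel to the board's. The edge is straight from board x = 70 to 165 mm and meets the nose about 150 mm from the hole. The blank starts 0.3 to 0.95 rad anticlockwise (seen from above) of home and is swung clockwise; sliding it takes 0.5 to 2 N.
- track (a point): Middle of the stop's track, on the jig's top at jig x = 50, y = -55 mm, axes as the jig's. The stop's nose is an upright steel rod 20 mm across, 25 mm high, over the track's midline, its axis anywhere from jig y = -60 to -20 mm; where is not given: see or feel it. Behind it (-y) a carriage reaches 43 mm, star knob 41 mm high. Clamped by friction: over about 18 N it slips.
- valve (a joint): Angle of the ball valve's lever about its upright stem, rad: 0 = shut, lever across the pipe, pointing along the jig's +y; grows anticlockwise seen from above to 1.571 = fully open, in line with the pipe, pointing along the jig's -x (towards the robot), where it meets its own end stop. Turning takes about 0.35 N m; it stays where it is left.
- valve_stem (a point): Point on the valve's stem axis at mid height of the lever, 112 mm above the table, at jig x = 0, y = -135 mm; axes as the jig's; a nut stands 8 mm above it. Below runs the copper pipe, 18 mm across, along the jig's x (axis 70 mm above the table, x -75 to +85 mm).
- valve_grip (a point): Point at mid height of the lever's black sleeve, 70 mm from the stem axis, turning with the lever, whose length lies along this point's y axis (away from the stem). The sleeve is 22 mm wide and 10 mm thick (107 to 117 mm above the table) and reaches from 27 to 95 mm from the stem.
- gauge (a point): Centre of the face of the vacuum gauge, 48 mm across, 128 mm above the table, at jig x = -5, y = -205 mm. It stands on the grey reservoir pipe, which lies along the jig's x beside the valve (65 mm across, top 103 mm above the table, x -126 to +126 mm).
- sand_block: Bystander: cork sanding block 36 x 72 x 24 mm, loose on the jig's top in the corner nearest the robot and the valve; origin at the centre of its underside.
- tub: Bystander: open yellow tub, 60 mm across and 55 mm high, loose on the jig's top in its far left corner; origin at the centre of its underside.
- brush: Bystander: bench brush, 200 mm long, loose on the table to the left of the jig; origin below its middle, x along it.
- glue: Bystander: glue bottle 64 mm across and 170 mm high, standing on the table to the right (-y side) of the jig; origin at the centre of its foot.
Mind the look-alikes: they are no part of the job. There is more than one size of the board; the job needs the largest.

How it is judged:
By the outcome, as a careful person would: the job done as asked, in the order asked, and still so for the second after the job is handed in, with the robot touching nothing.
It also fails if it takes over 70 s, if anything falls off the work surface, if the arm or the gripper's body presses on something with over 40 N, if the wrist force passes 120 N, or if a joint passes its speed limit or range.

### The arm

A 7-joint arm with a two-finger parallel gripper is mounted at the origin on the work surface. World frame = base frame: x ahead of the robot, y to its left, z up, the work surface at z = 0. Lengths are in m, angles in rad, forces in N, time in s.
With the tool pointing down it reaches from about 0.4 to 0.85 m from the base axis. Payload 10.4 kg.
Tool frame: the origin (TCP) lies midway between the tips of the shut fingers; the grasp point (between the pads) lies 19 mm behind it (r.grasp_offset is the distance from the TCP to the grasp point, in m); z points along the fingers, y is the line along which they close (so a half turn about z gives the same grasp; the last joint's range is limited). The gripper opens to 87 mm and grips with 3 to 60 N. Pads are 19 mm wide; open, the fingers measure 117 mm over their backs; the gripper's body (75 mm by 190 mm) begins 51 mm behind the grasp point.
Start: joints at [-1.309, 0.332, -0.065, 1.46, 0.022, 1.35, -0.088], TCP at [0.176, 0.6, 0.223] pointing down, gripper open.
Joint ranges: [-2.6, 2.6], [-0.5, 2.12], [-1.47, 1.34], [0.16, 2.42], [-1.27, 4.41], [0.06, 2.06], [-2.6, 2.6]. Speed limits (rad/s): [2.22, 2.22, 2.79, 2.79, 3.14, 3.14, 3.14].

### API

Orientations are given as a unit quaternion [x, y, z, w].
In Python, from bench import r gives the robot as it stands.
- The arm moves only by the tool drive_tool, never from a script. Its argument "moves" is a list that holds one entry, the list of rows, each a list of 7 numbers: the shift along the tool's x, y, z in m, then the turn, a rotation vector about the tool's x, y, z in rad, then the opening, from 0 (shut) to 1 (fully open). In form: [[[tx, ty, tz, ax, ay, az, jaw], ...]]. A call has 1 to 10 rows; each row shifts and turns the commanded pose from where the row before left it, along the tool's axes as they then stand; what a row does not reach is not made up. A row lasts 1/10 s, in which the tool goes at most 50 mm and 8.59 degrees, less where a joint would pass 70% of its speed; a pose out of reach is approached as far as the arm can. A call is refused whole if a number of a shift passes 0.05 or a number of a turn 0.15, either way. A call with a gripper value outside its range is refused whole. The fingers move at their own pace and stop on an object; "squeeze" is the grip in N (left out, the last holds). Time passes only in rows, so rows that do not move let the fingers close. It gives the time, the measured TCP pose, the force, the opening and the grip force at its end, in the units of the state.
- r.read_state(): the state, without advancing time (a new reading comes with each control period).
- r.camera(name): name is "side" or "top"; returns the picture (480x640x3 uint8, red, green, blue); there is no depth.
- r.camera_info(name): a dict with "mtx" (3x3 intrinsics, pixels), "rvec" (rotation vector, rad) and "tvec" (3), from world to camera coordinates, as OpenCV has them. Camera axes: x right, y down, z forward; pixel columns grow to the right and rows downward; lengths in m; the calibration is good to about 2 mm. A picture is of the moment at which its call begins. camera_info takes no time and is no camera call.
- r.close_job(): hands the job in; it is judged then, once.
Trained networks look in the newest picture that a camera, given by its name, has taken for a name from the list of things; names that differ only in an ending like _2 or _b are one class to them, and where a whole thing is asked for, a point or a joint stands for the part that bears it (a point fixed in the world has none). Each returns a list of dicts, best first, with "conf" (0 to 1); they miss things now and then, are a little off and sometimes report something else, mostly with a low value. They report only what shows in the picture. A call takes as long as a camera call. They do not tell look-alikes from the thing itself.
- r.find_in(camera, query): "bbox" ([left, top, right, bottom] in pixels, round what is visible of it).
- r.place_of(camera, query): "at" ([column, row] in pixels: a listed point, or the origin of a listed thing).
The state is a dict: "time": time; "joint_positions": joint angles; "joint_vel": joint speeds; "joint_torque": joint torques, N m; "ee_pos": TCP position; "eef_rot": TCP orientation; "ft_force": force on the tool from outside, world axes, zero at the start; "torque": the same for the moment, N m; "width": finger opening in m; "grip_force": force on a finger pad.
Only numpy, scipy, OpenCV 4.12 (cv2) and the standard library are available. Lean on these libraries where they do the work, as an engineer would, in place of code of your own. Each camera call takes 0.05 s, during which the arm holds its last target. There are 200 camera calls.

## Working session

There is one attempt and no reset: what is moved stays moved. The work goes in short steps, Python scripts to look and compute and a tool call to move; the robot and the scene stay as the last step left them, time stands still between calls to the robot, and variables do not carry over. Pictures are saved under pics/ and viewed, at most 10 in all, crops included, and the job is handed in when it is done.

Besides the shell and the picture viewer there is one more tool, called after ">>>" by a JSON object that holds its "api" and its "payload". drive_tool: Moves the arm, as the interface text tells. Its arguments: {"type":"object","properties":{"moves":{"type":"array"},"squeeze":{"type":"number"}},"required":["moves"]}

```bash
mkdir -p pics; ls
cat > h.py <<'E'
import numpy as np, cv2
from scipy.spatial.transform import Rotation as R
from bench import r
def cam(n):
    i=r.camera_info(n); K=np.array(i["mtx"],float); return K,R.from_rotvec(np.ravel(i["rvec"])).as_matrix(),np.ravel(i["tvec"])
def to_plane(n,px,z):
    K,M,t=cam(n); d=M.T@np.linalg.solve(K,[px[0],px[1],1]); o=-M.T@t
    return o+d*(z-o[2])/d[2]
def proj(n,p):
    K,M,t=cam(n); q=K@(M@np.asarray(p,float)+t); return q[:2]/q[2]
def save(n,f): 
    im=r.camera(n); cv2.imwrite("pics/"+f,im[:,:,::-1]); return im
E
python3 - <<'E'
from h import *
save("top","top0.png"); save("side","side0.png")
Z=dict(jig=0,pin=.036,board=.036,board_edge=.0435,track=.036,valve_stem=.112,valve_grip=.112,gauge=.128,sand_block=.036,tub=.036,brush=0,glue=0)
for n in("top","side"):
    for q,z in Z.items():
        for d in r.place_of(n,q)[:4]:
            print(n,q,round(d["conf"],2),np.round(d["at"]),np.round(to_plane(n,d["at"],z)[:2],3))
print(r.read_state())
E
```

```text
pics
top jig 0.63 [303. 211.] [0.553 0.078]
top pin 0.89 [292. 251.] [0.453 0.101]
top board 0.93 [468. 352.] [ 0.229 -0.31 ]
top board 0.9 [294. 254.] [0.447 0.096]
top board 0.89 [261. 334.] [0.261 0.166]
top board 0.66 [331. 211.] [0.549 0.01 ]
top board_edge 0.88 [229. 307.] [0.32 0.24]
top board_edge 0.77 [252. 214.] [0.538 0.196]
top board_edge 0.56 [501. 333.] [ 0.273 -0.382]
top track 0.93 [327. 192.] [0.596 0.022]
top valve_stem 0.58 [363. 206.] [ 0.548 -0.056]
top valve_grip 0.89 [330. 212.] [0.534 0.015]
top sand_block 0.87 [332. 262.] [0.428 0.006]
top tub 0.71 [223. 162.] [0.663 0.27 ]
top brush 0.76 [173. 247.] [0.46  0.389]
top glue 0.96 [425. 228.] [ 0.518 -0.22 ]
side jig 0.74 [276. 308.] [0.554 0.078]
side pin 0.68 [324. 305.] [0.454 0.096]
side board 0.8 [417. 211.] [ 0.231 -0.294]
side board 0.65 [325. 306.] [0.451 0.099]
side board 0.57 [425. 351.] [0.265 0.198]
side board_edge 0.87 [274. 333.] [0.539 0.19 ]
side board_edge 0.81 [396. 200.] [ 0.285 -0.333]
side board_edge 0.58 [399. 381.] [0.318 0.275]
side track 0.75 [326. 306.] [0.449 0.098]
side track 0.67 [26
[... 515 characters left out ...]
947,  0.33219567, -0.06469489,  1.46008856,  0.02159907,
        1.34988237, -0.08849795]), 'joint_vel': array([-4.16269697e-04,  1.22617119e-03, -9.41257226e-04, -6.74736205e-04,
       -5.92069636e-04, -5.67276241e-05,  1.14611195e-03]), 'joint_torque': array([-1.99474862e-04, -6.23022652e+01,  2.45144370e-02, -3.90119863e+01,
       -6.11573062e-02,  3.14271217e-02,  1.88426077e-05]), 'ee_pos': array([0.17558311, 0.59986434, 0.22258369]), 'eef_rot': array([ 1.41907761e-01,  9.89879883e-01,  6.07159280e-05, -1.95905262e-06]), 'ft_force': array([ 0.45162188,  0.70162234, -1.35444583]), 'torque': array([-0.05606436,  0.018743  , -0.01475816]), 'grip_force': 0.0, 'width': 0.08682177061577884}
```

View pics/top0.png

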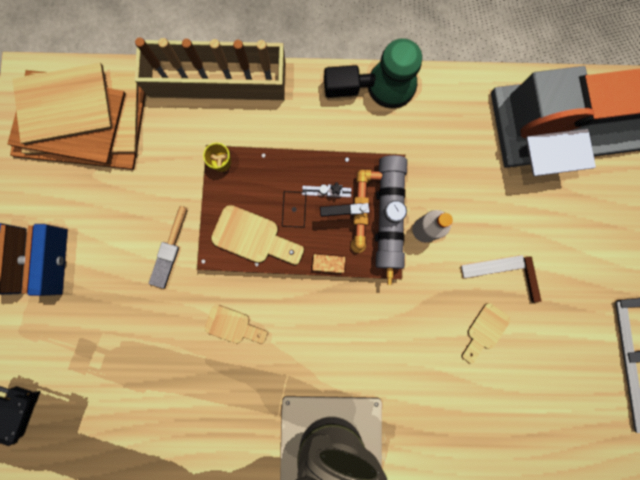

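View pics/side0.png

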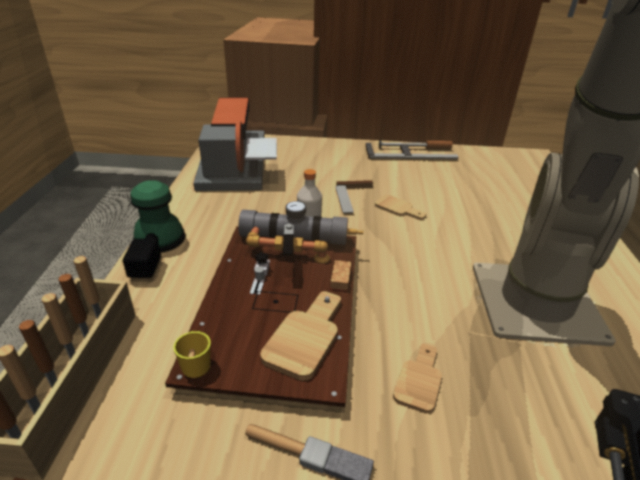

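The pictures show three paddle boards. The one on the jig is the largest, at top-view pixel (250,235). Two smaller ones lie on the table at (235,325) and (488,325). I choose the one on the jig pin. The stop is at about (325,190), the valve lever points left from (362,209) to (322,210), and the gauge is at (396,211). I'll fit the poses and check the choice in a crop.

```bash
cat > fit.py <<'E'
from h import *
from scipy.optimize import least_squares
r.camera("top");r.camera("side")
J=dict(pin=(-.1,.02,.036),track=(.05,-.055,.036),valve_stem=(0,-.135,.112),gauge=(-.005,-.205,.128),jig=(0,0,0))
guess=np.array([.553,.078,-.04])
def P(x,p): 
    c,s=np.cos(x[2]),np.sin(x[2]); return np.array([x[0]+c*p[0]-s*p[1],x[1]+s*p[0]+c*p[1],p[2]])
obs=[]
for n in("top","side"):
    for q,p in J.items():
        for d in r.place_of(n,q):
            if np.hypot(*(proj(n,P(guess,p))-d["at"]))<12: obs.append((n,p,d["at"],q)); break
# jig top corners seen by eye in the top view
for px,p in(((204,147),(.15,.24,.036)),((406,154),(.15,-.24,.036)),((198,271),(-.15,.24,.036))): obs.append(("top",p,px,"corner"))
f=lambda x:np.concatenate([proj(n,P(x,p))-a for n,p,a,q in obs])
s=least_squares(f,guess,loss="soft_l1"); print(s.x)
for o,e in zip(obs,f(s.x).reshape(-1,2)): print(o[0],o[3],np.round(e,1))
np.save("jig.npy",s.x)
pin=P(s.x,J["pin"]); print("pin",pin)
B=[]
for n in("top","side"):
    for d in r.place_of(n,"board_edge")[:3]:
        w=to_plane(n,d["at"],.0435)-pin
        if np.hypot(*w[:2])<.2: print(n,"board yaw",np.arctan2(w[1],w[0])+np.arctan2(50,118),np.hypot(*w[:2]))
im=cv2.imread("pics/top0.png")
def ln(pts,n,c):
    q=np.array([proj(n,p) for p in pts]); return q
k=5;x0,y0=195,140
cr=cv2.resize(im[y0:y0+120,x0:x0+160],None,fx=k,fy=k,interpolation=cv2.INTER_CUBIC)
for yy in(-.06,-.04,-.02):
    q=proj("top",P(s.x,(.05,yy,.061))); cv2.circle(cr,tuple(int(v) for v in (q-[x0,y0])*k+k/2),3,(0,255,0),-1)
for p in((-.1,.02,.061),(0,-.135,.12),(0,-.065,.117)):
    q=proj("top",P(s.x,p)); cv2.circle(cr,tuple(int(v) for v in (q-[x0,y0])*k+k/2),3,(0,0,255),-1)
cv2.imwrite("pics/crop1.png",cr)
sm=cv2.imread("pics/side0.png")[225:305,225:325]
x0,y0,k=225,225,7
cr=cv2.resize(sm,None,fx=k,fy=k,interpolation=cv2.INTER_CUBIC)
for yy in(-.06,-.04,-.02):
    q=proj("side",P(s.x,(.05,yy,.061))); cv2.circle(cr,tuple(int(v) for v in (q-[x0,y0])*k+k/2),3,(0,255,0),-1)
cv2.imwrite("pics/crop2.png",cr)
E
python3 fit.py
```

```text
[ 0.54766345  0.0756841  -0.01280489]
top pin [-0.6  2.3]
top track [-0.  -2.4]
top valve_stem [-0.9 -1. ]
top gauge [2.8 1.5]
top jig [ 0.9 -1.6]
side pin [2.7 0.2]
side track [-1.8  1.2]
side valve_stem [0.3 4.9]
side gauge [0.1 0.3]
side jig [ 4.  -0.8]
top corner [ 1.5 -1. ]
top corner [-0.4 -1.3]
top corner [-0.1  0.4]
pin [0.44792774 0.09696292 0.036     ]
top board yaw 1.2206806272082757 0.13347307867031352
top board yaw 2.7364178753781143 0.1873960584719668
side board yaw 1.208649708949027 0.13599182110404906
```

View pics/crop1.png

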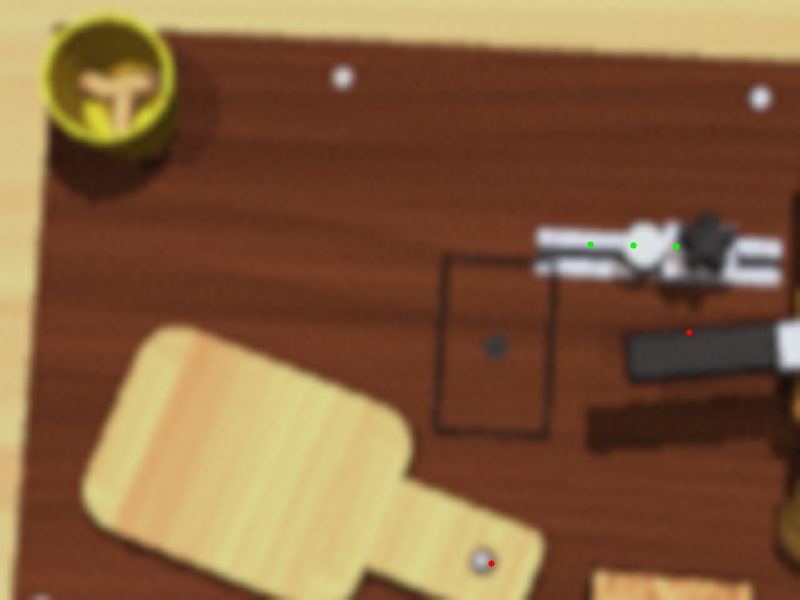

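View pics/crop2.png

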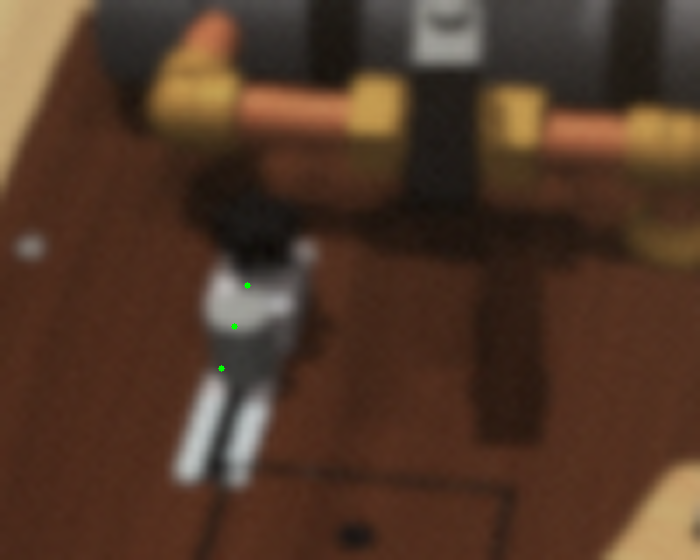

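The crop confirms the choice: the large blank has the pin in its hole at about crop (482,560). The stop's nose is at crop (643,243), near jig y = -45 mm. The lever shows a slight tilt. I'll refit on these sharp features.

```bash
cat > fit2.py <<'E'
from h import *
from scipy.optimize import least_squares
def P(x,p): 
    c,s=np.cos(x[2]),np.sin(x[2]); return np.array([x[0]+c*p[0]-s*p[1],x[1]+s*p[0]+c*p[1],p[2]])
if __name__=="__main__":
    px=lambda u,v:np.array([195+(u+.5)/5-.5,140+(v+.5)/5-.5])
    obs=[("top",(-.1,.02,.061),px(482,560)),("top",(.05,.002,.036),px(538,252)),("top",(.05,-.112,.036),px(782,262)),
     ("top",(.15,.24,.036),px(50,30)),("top",(.15,-.24,.036),(406.5,154)),("top",(-.15,.24,.036),(198,271)),
     ("side",(.05,.002,.036),(225+213/7,225+483/7))]
    f=lambda x:np.concatenate([proj(n,P(x,p))-a for n,p,a in obs])
    s=least_squares(f,[.55,.077,-.03],loss="soft_l1"); print(s.x); print(np.round(f(s.x).reshape(-1,2),1))
    np.save("jig.npy",s.x); x=s.x
    pin=P(x,(-.1,.02,.036)); print("pin",pin)
    n=to_plane("top",px(643,243),.061); print("nose",n,"jig",R.from_euler("z",-x[2]).apply(n-[x[0],x[1],0]))
    # board far edge line, upper face z .051 : crop points along the straight edge
    a,b=[to_plane("top",px(*p),.051) for p in((210,333),(370,393))]; d=a-b; print("edge yaw",np.arctan2(d[1],d[0]))
    a,b=[to_plane("top",px(*p),.117) for p in((632,358),(775,347))]; d=a-b
    print("lever angle",np.arctan2(d[1],d[0])-np.pi/2-x[2],"lever tip",a,"expected stem",P(x,(0,-.135,.112)))
    w=n[:2]-pin[:2]; print("home yaw",np.arctan2(w[1],w[0])+np.arcsin(.06/np.hypot(*w)),np.hypot(*w))
    st=r.read_state(); print(st["time"])
E
python3 fit2.py
```

```text
[ 0.54727616  0.07728545 -0.01923014]
[[ 0.8  0.8]
 [ 0.6  0.4]
 [-0.3  0.3]
 [ 0.7 -0.1]
 [-1.2 -0.5]
 [-1.1 -0.1]
 [-0.7 -0.2]]
pin [0.44767923 0.09920465 0.036     ]
nose [0.59817598 0.03034763 0.061     ] jig [ 0.05179297 -0.04595039  0.061     ]
edge yaw 1.2303861000225382
lever angle 0.1176691473911302 lever tip [0.53472824 0.03522603 0.117     ] expected stem [ 0.54468025 -0.05768959  0.112     ]
home yaw -0.05811226067854336 0.1655009394905692
2.0
```

>>> {"api": "drive_tool", "payload": {"moves": [[[-0.0333, -0.0283, 0, 0, 0, 0, 0], [-0.0333, -0.0283, 0, 0, 0, 0, 0], [-0.0333, -0.0283, 0, 0, 0, 0, 0], [-0.0333, -0.0283, 0, 0, 0, 0, 0], [-0.0333, -0.0283, 0, 0, 0, 0, 0], [-0.0333, -0.0283, 0, 0, 0, 0, 0], [-0.0333, -0.0283, 0, 0, 0, 0, 0], [-0.0333, -0.0283, 0, 0, 0, 0, 0], [-0.0333, -0.0283, 0, 0, 0, 0, 0], [-0.0333, -0.0283, 0, 0, 0, 0, 0]]], "squeeze": 20}}

```text
time: 3.0
ee_pos: [0.4164, 0.2331, 0.2229]
eef_rot: [0.142, 0.99, 0.0, 0.0]
ft_force: [0.3, 0.2, -0.5]
width: 0.0152
grip_force: 0.0
```

```bash
cat >> h.py <<'E'
def delta(world_to, yaw_to=None):
    """remaining shift in tool axes and clockwise turn about tool z; yaw = angle of tool y axis"""
    s=r.read_state(); Q=R.from_quat(s["eef_rot"]); y=Q.apply([0,1,0]); yaw=np.arctan2(y[1],y[0])
    print("t",s["time"],"at",np.round(s["ee_pos"],4),"yaw",round(yaw,3),"F",np.round(s["ft_force"],1))
    print("tool shift",np.round(Q.inv().apply(np.array(world_to)-s["ee_pos"]),4),"tilt z",np.round(Q.apply([0,0,1]),3), None if yaw_to is None else round(yaw-yaw_to,3))
E
python3 -c "
from h import *
delta([.413,.236,.041],1.23)"
```

```text
t 3.0 at [0.4164 0.2331 0.2229] yaw 1.286 F [ 0.3  0.2 -0.5]
tool shift [0.0041 0.0017 0.1819] tilt z [ 0.001  0.001 -1.   ] 0.056
```

>>> {"api": "drive_tool", "payload": {"moves": [[[0.004, 0.0017, 0.03, 0, 0, 0.056, 0], [0, 0, 0.035, 0, 0, 0, 0], [0, 0, 0.035, 0, 0, 0, 0], [0, 0, 0.035, 0, 0, 0, 0], [0, 0, 0.025, 0, 0, 0, 0], [0, 0, 0.015, 0, 0, 0, 0], [0, 0, 0.006, 0, 0, 0, 0], [0, 0, 0, 0, 0, 0, 0]]]}}

```text
time: 3.8
ee_pos: [0.4121, 0.2373, 0.0412]
eef_rot: [0.17, 0.986, -0.0, -0.0]
ft_force: [-0.1, 1.1, 0.1]
width: 0.0006
grip_force: 0.0
```

Run:
```python
from h import *
delta([.413,.236,.041],1.23)
im=r.camera("top"); cv2.imwrite("pics/c3.png",cv2.resize(im[140:280,190:340,::-1],None,fx=4,fy=4,interpolation=cv2.INTER_CUBIC))
```

```text
t 3.8 at [0.4121 0.2373 0.0412] yaw 1.23 F [-0.1  1.1  0.1]
tool shift [-0.0013 -0.0009  0.0002] tilt z [-0.001 -0.001 -1.   ] 0.0
```

View pics/c3.png

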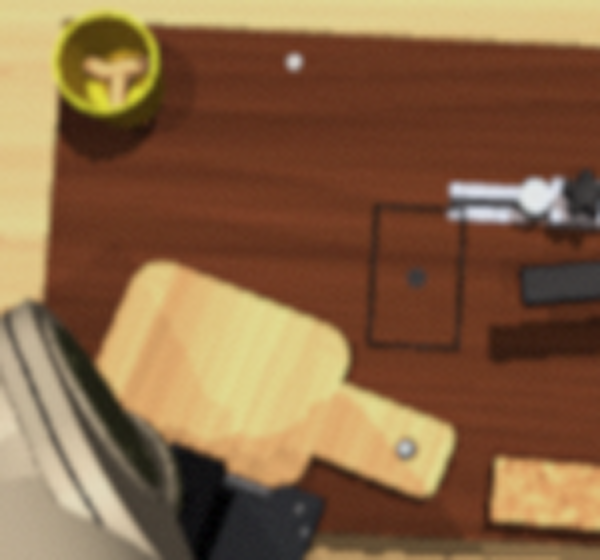

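The crop shows the fingers beside the near edge of the board, around (260,490), with a gap. The board is still on its pin. Closing the gap, then swinging.

>>> {"api": "drive_tool", "payload": {"moves": [[[-0.005, 0, 0, 0, 0, 0, 0], [-0.005, 0, 0, 0, 0, 0, 0], [-0.004, 0, 0, 0, 0, 0, 0], [-0.003, 0, 0, 0, 0, 0, 0], [-0.002, 0, 0, 0, 0, 0, 0], [0, 0, 0, 0, 0, 0, 0]]]}}

```text
time: 4.45
ee_pos: [0.4305, 0.231, 0.0416]
eef_rot: [0.17, 0.985, 0.0, 0.0]
ft_force: [0.0, 0.7, -0.5]
width: 0.0005
grip_force: 0.0
```

>>> {"api": "drive_tool", "payload": {"moves": [[[-0.004, 0.0015, 0, 0, 0, 0.03, 0], [-0.006, 0.0028, 0, 0, 0, 0.05, 0], [-0.006, 0.0028, 0, 0, 0, 0.05, 0], [-0.006, 0.0028, 0, 0, 0, 0.05, 0], [-0.006, 0.0028, 0, 0, 0, 0.05, 0], [-0.006, 0.0028, 0, 0, 0, 0.05, 0], [-0.006, 0.0028, 0, 0, 0, 0.05, 0], [-0.006, 0.0028, 0, 0, 0, 0.05, 0]]]}}

```text
time: 5.25
ee_pos: [0.4805, 0.2277, 0.0415]
eef_rot: [0.354, 0.935, 0.0, -0.0]
ft_force: [-0.6, 0.7, 0.2]
width: 0.0003
grip_force: 0.7
```

```bash
cat >> h.py <<'E'
def brd():
    pin=np.array([.4477,.0992]); s=r.read_state(); Q=R.from_quat(s["eef_rot"]); y=Q.apply([0,1,0]); a=np.arctan2(y[1],y[0])
    d=R.from_euler("z",-a).apply(np.r_[s["ee_pos"][:2]-pin,0]); f=R.from_euler("z",-a).apply(s["ft_force"])
    print("t",s["time"],"tool in pin frame at tool yaw",round(a,3),np.round(d[:2],4),"z",round(s["ee_pos"][2],4),"F",np.round(f,1))
E
python3 - <<'E'
from h import *
brd()
im=r.camera("top"); cv2.imwrite("pics/c4.png",cv2.resize(im[140:280,190:340,::-1],None,fx=4,fy=4,interpolation=cv2.INTER_CUBIC))
E
```

```text
t 5.25 tool in pin frame at tool yaw 0.847 [0.118  0.0605] z 0.0415 F [0.1 0.9 0.2]
```

View pics/c4.png

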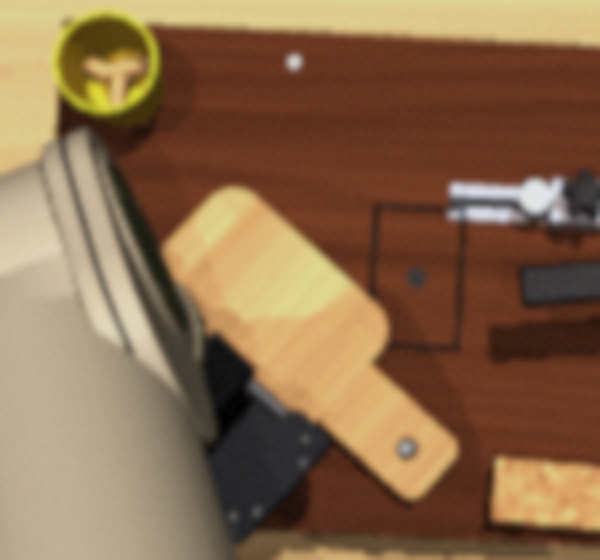

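The board is swinging properly about the pin (crop (405,448)), with the fingers on its near edge. Continuing.

>>> {"api": "drive_tool", "payload": {"moves": [[[-0.006, 0.0028, 0, 0, 0, 0.05, 0], [-0.006, 0.0028, 0, 0, 0, 0.05, 0], [-0.006, 0.0028, 0, 0, 0, 0.05, 0], [-0.006, 0.0028, 0, 0, 0, 0.05, 0], [-0.006, 0.0028, 0, 0, 0, 0.05, 0], [-0.006, 0.0028, 0, 0, 0, 0.05, 0], [-0.006, 0.0028, 0, 0, 0, 0.05, 0], [-0.006, 0.0028, 0, 0, 0, 0.05, 0]]]}}

```text
time: 6.1
ee_pos: [0.5276, 0.2045, 0.0414]
eef_rot: [0.532, 0.847, 0.0, -0.0]
ft_force: [-0.7, 1.2, 0.7]
width: 0.0005
grip_force: 0.7
```

>>> {"api": "drive_tool", "payload": {"moves": [[[-0.006, 0.0028, 0, 0, 0, 0.05, 0], [-0.006, 0.0028, 0, 0, 0, 0.05, 0], [-0.006, 0.0028, 0, 0, 0, 0.05, 0], [-0.006, 0.0028, 0, 0, 0, 0.05, 0], [-0.006, 0.0028, 0, 0, 0, 0.05, 0], [-0.005, 0.0023, 0, 0, 0, 0.04, 0], [-0.004, 0.0018, 0, 0, 0, 0.03, 0], [0, 0, 0, 0, 0, 0, 0]]]}}

```text
time: 6.9
ee_pos: [0.5569, 0.172, 0.0416]
eef_rot: [0.66, 0.751, -0.0, 0.0]
ft_force: [0.8, -0.4, 0.1]
width: 0.0005
grip_force: 0.0
```

Run:
```python
from h import *
brd()
im=r.camera("top"); cv2.imwrite("pics/c5.png",cv2.resize(im[150:280,250:400,::-1],None,fx=4,fy=4,interpolation=cv2.INTER_CUBIC))
```

```text
t 6.9 tool in pin frame at tool yaw 0.129 [0.1177 0.0582] z 0.0416 F [ 0.7 -0.5  0.1]
```

View pics/c5.png

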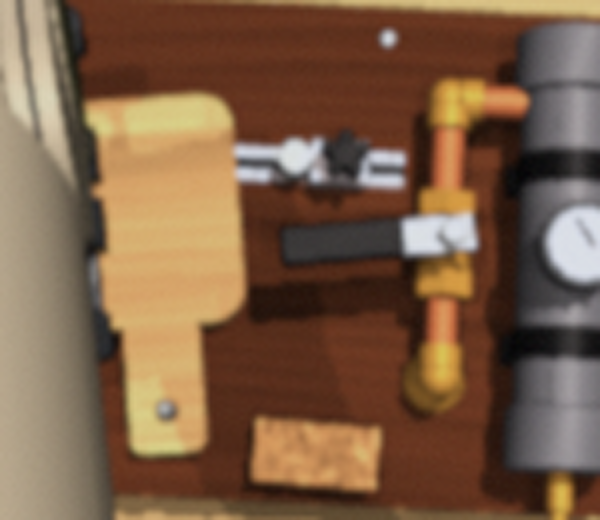

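The edge is at crop (237,155) and the nose's left side at (277,155), so about 20 mm is left. I'll close most of it, then feel for contact.

>>> {"api": "drive_tool", "payload": {"moves": [[[-0.004, 0.0018, 0, 0, 0, 0.03, 0], [-0.004, 0.0018, 0, 0, 0, 0.03, 0], [-0.003, 0.0013, 0, 0, 0, 0.024, 0], [-0.0024, 0.0011, 0, 0, 0, 0.02, 0], [0, 0, 0, 0, 0, 0, 0]]]}}

```text
time: 7.45
ee_pos: [0.5641, 0.1591, 0.0415]
eef_rot: [0.698, 0.716, -0.0, 0.0]
ft_force: [0.3, -0.1, -0.1]
width: -0.0
grip_force: 0.0
```

>>> {"api": "drive_tool", "payload": {"moves": [[[-0.0012, 0.0005, 0, 0, 0, 0.01, 0], [-0.0012, 0.0005, 0, 0, 0, 0.01, 0], [0, 0, 0, 0, 0, 0, 0]]]}}

```text
time: 7.75
ee_pos: [0.565, 0.1573, 0.0415]
eef_rot: [0.705, 0.709, 0.0, -0.0]
ft_force: [0.7, 1.4, -0.6]
width: 0.0007
grip_force: 0.3
```

>>> {"api": "drive_tool", "payload": {"moves": [[[-0.0012, 0.0005, 0, 0, 0, 0.01, 0], [-0.0006, 0.0003, 0, 0, 0, 0.005, 0], [0, 0, 0, 0, 0, 0, 0]]]}}

```text
time: 8.05
ee_pos: [0.5658, 0.1555, 0.0416]
eef_rot: [0.71, 0.704, 0.0, 0.0]
ft_force: [0.1, 0.7, -0.3]
width: 0.0006
grip_force: 0.4
```

>>> {"api": "drive_tool", "payload": {"moves": [[[-0.0012, 0.0005, 0, 0, 0, 0.01, 0], [-0.0012, 0.0005, 0, 0, 0, 0.01, 0], [0, 0, 0, 0, 0, 0, 0]]]}}

```text
time: 8.35
ee_pos: [0.5669, 0.1529, 0.0416]
eef_rot: [0.718, 0.696, 0.0, 0.0]
ft_force: [0.1, 0.1, 0.3]
width: 0.0005
grip_force: 0.3
```

>>> {"api": "drive_tool", "payload": {"moves": [[[-0.0008, 0.0003, 0, 0, 0, 0.007, 0], [0, 0, 0, 0, 0, 0, 0]]]}}

```text
time: 8.55
ee_pos: [0.5671, 0.1524, 0.0416]
eef_rot: [0.72, 0.694, 0.0, -0.0]
ft_force: [0.4, 2.1, -0.0]
width: 0.0003
grip_force: 0.7
```

>>> {"api": "drive_tool", "payload": {"moves": [[[-0.0008, 0.0003, 0, 0, 0, 0.007, 0], [0, 0, 0, 0, 0, 0, 0]]]}}

```text
time: 8.75
ee_pos: [0.5672, 0.1522, 0.0416]
eef_rot: [0.722, 0.692, 0.0, -0.0]
ft_force: [-0.1, 4.2, -0.9]
width: 0.0007
grip_force: 2.1
```

>>> {"api": "drive_tool", "payload": {"moves": [[[-0.0008, 0, 0, 0, 0, 0, 0], [0, 0, 0, 0, 0, 0, 0]]]}}

```text
time: 8.95
ee_pos: [0.5671, 0.1521, 0.0416]
eef_rot: [0.722, 0.692, 0.001, -0.001]
ft_force: [0.7, 7.4, -0.9]
width: 0.0003
grip_force: 3.2
```

>>> {"api": "drive_tool", "payload": {"moves": [[[-0.0008, 0, 0, 0, 0, 0, 0], [0, 0, 0, 0, 0, 0, 0]]]}}

```text
time: 9.15
ee_pos: [0.5672, 0.1521, 0.0417]
eef_rot: [0.722, 0.692, 0.001, -0.001]
ft_force: [1.1, 8.2, -2.0]
width: 0.0007
grip_force: 4.2
```

>>> {"api": "drive_tool", "payload": {"moves": [[[-0.001, 0, 0, 0, 0, 0, 0], [0, 0, 0, 0, 0, 0, 0]]]}}

```text
time: 9.35
ee_pos: [0.5671, 0.152, 0.0418]
eef_rot: [0.721, 0.693, 0.001, -0.001]
ft_force: [1.5, 11.4, -2.0]
width: 0.0006
grip_force: 5.4
```

>>> {"api": "drive_tool", "payload": {"moves": [[[-0.0008, 0, 0, 0, 0, 0, 0], [0, 0, 0, 0, 0, 0, 0]]]}}

```text
time: 9.55
ee_pos: [0.5671, 0.1519, 0.0418]
eef_rot: [0.721, 0.693, 0.002, -0.001]
ft_force: [1.6, 13.0, -1.0]
width: 0.0002
grip_force: 6.4
```

Firm, and nothing is slipping. I'll hold the pressure for about 1 s, then ease off.

>>> {"api": "drive_tool", "payload": {"moves": [[[-0.0003, 0, 0, 0, 0, 0, 0], [0, 0, 0, 0, 0, 0, 0], [0, 0, 0, 0, 0, 0, 0], [0, 0, 0, 0, 0, 0, 0], [0, 0, 0, 0, 0, 0, 0], [0, 0, 0, 0, 0, 0, 0], [0, 0, 0, 0, 0, 0, 0], [0, 0, 0, 0, 0, 0, 0], [0, 0, 0, 0, 0, 0, 0], [0, 0, 0, 0, 0, 0, 0]]]}}

```text
time: 10.55
ee_pos: [0.5671, 0.1519, 0.0418]
eef_rot: [0.721, 0.693, 0.002, -0.001]
ft_force: [2.1, 12.6, -1.7]
width: 0.0005
grip_force: 6.7
```

>>> {"api": "drive_tool", "payload": {"moves": [[[0.001, 0, 0, 0, 0, 0, 0], [0.002, 0, 0, 0, 0, 0, 0], [0.002, 0, 0, 0, 0, 0, 0], [0.004, 0, 0, 0, 0, 0, 0], [0.01, 0, 0, 0, 0, 0, 0], [0.02, 0, 0, 0, 0, 0, 0], [0, 0, -0.03, 0, 0, 0, 0], [0, 0, -0.05, 0, 0, 0, 0], [0, 0, -0.05, 0, 0, 0, 0], [0, 0, -0.05, 0, 0, 0, 0]]]}}

```text
time: 11.55
ee_pos: [0.5684, 0.1869, 0.2235]
eef_rot: [0.722, 0.692, -0.0, 0.0]
ft_force: [0.9, 0.2, 0.2]
width: 0.0006
grip_force: 0.0
```

Run:
```python
from h import *
from fit2 import P
x=np.load("jig.npy")
im=r.camera("top"); cv2.imwrite("pics/c6.png",cv2.resize(im[150:280,250:400,::-1],None,fx=4,fy=4,interpolation=cv2.INTER_CUBIC))
st=P(x,(0,-.135,.112)); 
for a in (0.12,1.571):
    print("grip at",a, st+R.from_euler("z",x[2]+a).apply([0,.07,0]))
delta([.6,0,.25],0)
for d in r.place_of("top","valve_grip")[:1]+r.place_of("top","valve_stem")[:1]: print(d["conf"],to_plane("top",d["at"],.112))
```

```text
grip at 0.12 [0.5376383 0.0119553 0.112    ]
grip at 1.571 [ 0.47469292 -0.05635781  0.112     ]
t 11.6 at [0.5716 0.1877 0.2324] yaw -0.044 F [1.8 0.2 7.4]
tool shift [-0.1862  0.0367 -0.0182] tilt z [ 0.01   0.005 -1.   ] -0.044
0.8 [0.53493888 0.01218504 0.112     ]
0.74 [ 0.54237629 -0.05797447  0.112     ]
```

View pics/c6.png

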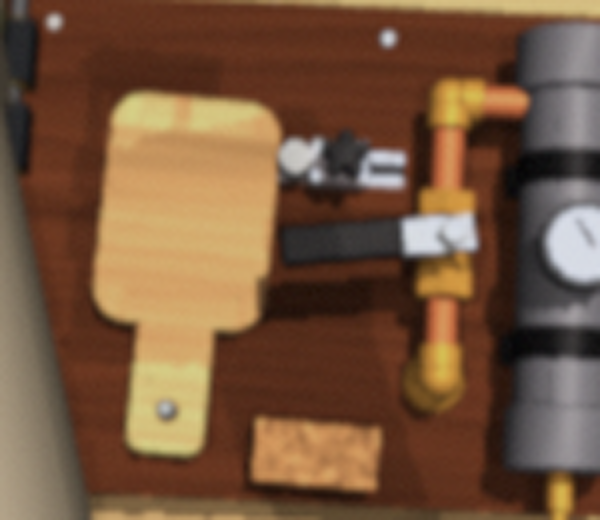

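The board's right edge now touches the nose at crop (281,157). The stop is unmoved at (296,155), and the board sits on its pin at (166,409). Next is the valve: I go to the lever's far side.

>>> {"api": "drive_tool", "payload": {"moves": [[[-0.0354, 0.001, 0, 0, 0, 0, 0], [-0.0354, 0.002, 0, 0, 0, 0, 0], [-0.0354, 0.002, 0, 0, 0, 0, 0], [-0.0354, 0.002, 0, 0, 0, 0, 0], [-0.0354, 0.002, 0, 0, 0, 0, 0], [0, 0, 0, 0, 0, 0.142, 0], [0, 0, 0, 0, 0, 0.142, 0], [0, 0, 0, 0, 0, 0.142, 0], [0, 0, 0, 0, 0, 0.142, 0], [0, 0, 0, 0, 0, 0.142, 0]]]}}

```text
time: 12.7
ee_pos: [0.5696, 0.0098, 0.2204]
eef_rot: [0.919, 0.395, -0.001, -0.0]
ft_force: [0.4, 0.2, 0.4]
width: 0.0005
grip_force: 0.0
```

>>> {"api": "drive_tool", "payload": {"moves": [[[0, 0, 0, 0, 0, 0.142, 0], [0, 0, 0, 0, 0, 0.142, 0], [0, 0, 0, 0, 0, 0.142, 0], [0, 0, 0, 0, 0, 0.142, 0], [0, 0, 0, 0, 0, 0.142, 0], [0, 0, 0, 0, 0, 0, 0]]]}}

```text
time: 13.3
ee_pos: [0.5697, 0.0099, 0.2205]
eef_rot: [0.999, 0.053, -0.001, 0.0]
ft_force: [0.1, -0.1, 0.2]
width: 0.0004
grip_force: 0.0
```

```bash
python3 -c "
from h import *
delta([.5717,.0104,.098],-1.47); print(r.read_state()['joint_positions'].round(2))"
```

```text
t 13.3 at [0.5697 0.0099 0.2205] yaw -1.465 F [ 0.1 -0.1  0.2]
tool shift [ 0.0023 -0.0003  0.1225] tilt z [-0.002 -0.001 -1.   ] 0.005
[-0.82  0.27  0.87  1.65 -0.21  1.32 -1.38]
```

>>> {"api": "drive_tool", "payload": {"moves": [[[0.002, 0, 0.03, 0, 0, 0, 0], [0, 0, 0.035, 0, 0, 0, 0], [0, 0, 0.03, 0, 0, 0, 0], [0, 0, 0.02, 0, 0, 0, 0], [0, 0, 0.0075, 0, 0, 0, 0], [0, 0, 0, 0, 0, 0, 0]]]}}

```text
time: 13.9
ee_pos: [0.5715, 0.0098, 0.0981]
eef_rot: [0.998, 0.055, -0.001, 0.0]
ft_force: [-0.3, 1.0, 0.5]
width: 0.0005
grip_force: 0.0
```

>>> {"api": "drive_tool", "payload": {"moves": [[[-0.004, 0, 0, 0, 0, 0, 0], [-0.004, 0, 0, 0, 0, 0, 0], [-0.002, 0, 0, 0, 0, 0, 0], [-0.002, 0, 0, 0, 0, 0, 0], [-0.002, 0, 0, 0, 0, 0, 0], [0, 0, 0, 0, 0, 0, 0]]]}}

```text
time: 14.5
ee_pos: [0.5591, 0.0087, 0.0996]
eef_rot: [0.999, 0.054, 0.001, -0.0]
ft_force: [3.7, 1.0, -0.0]
width: 0.0003
grip_force: 2.2
```

>>> {"api": "drive_tool", "payload": {"moves": [[[-0.0046, -0.0013, 0, 0, 0, -0.07, 0], [-0.0046, -0.0013, 0, 0, 0, -0.07, 0], [-0.0046, -0.0013, 0, 0, 0, -0.07, 0], [-0.0046, -0.0013, 0, 0, 0, -0.07, 0]]]}}

```text
time: 14.9
ee_pos: [0.5403, 0.0101, 0.0996]
eef_rot: [0.981, 0.194, 0.001, -0.0]
ft_force: [6.3, 1.4, -0.9]
width: 0.0006
grip_force: 3.1
```

```bash
cat >> h.py <<'E'
def lev():
    st=np.array([.5445,-.0577]); s=r.read_state(); Q=R.from_quat(s["eef_rot"]); p=np.r_[s["ee_pos"][:2]-st,0]; q=Q.inv().apply(p); y=-Q.apply([0,1,0])
    L,W=-q[1],q[0]; a=np.arctan2(p[1],p[0])+np.arcsin(.0205/np.hypot(*p[:2]))-np.pi/2+.0192
    print("t",s["time"],"tool lever angle",round(np.arctan2(y[1],y[0])-np.pi/2+.0192,3),"L,W",round(L,4),round(W,4),"z",round(s["ee_pos"][2],4),"F tool",np.round(Q.inv().apply(s["ft_force"]),1),"contact angle est",round(a,3))
E
python3 -c "
from h import *
lev()"
```

```text
t 14.9 tool lever angle 0.411 L,W 0.0643 0.022 z 0.0996 F tool [6.4 1.2 1. ] contact angle est 0.387
```

>>> {"api": "drive_tool", "payload": {"moves": [[[-0.0046, -0.0013, 0, 0, 0, -0.07, 0], [-0.0046, -0.0013, 0, 0, 0, -0.07, 0], [-0.0046, -0.0013, 0, 0, 0, -0.07, 0], [-0.0046, -0.0013, 0, 0, 0, -0.07, 0], [-0.0046, -0.0013, 0, 0, 0, -0.07, 0], [-0.0046, -0.0013, 0, 0, 0, -0.07, 0], [-0.0046, -0.0013, 0, 0, 0, -0.07, 0]]]}}

```text
time: 15.6
ee_pos: [0.5088, -0.0, 0.0996]
eef_rot: [0.904, 0.427, 0.001, 0.0]
ft_force: [6.1, 3.5, -1.7]
width: 0.0003
grip_force: 3.1
```

>>> {"api": "drive_tool", "payload": {"moves": [[[-0.0046, -0.0013, 0, 0, 0, -0.07, 0], [-0.0046, -0.0013, 0, 0, 0, -0.07, 0], [-0.0046, -0.0013, 0, 0, 0, -0.07, 0], [-0.0046, -0.0013, 0, 0, 0, -0.07, 0], [-0.0046, -0.0013, 0, 0, 0, -0.07, 0], [-0.0046, -0.0013, 0, 0, 0, -0.07, 0], [0, 0, 0, 0, 0, 0, 0]]]}}

```text
time: 16.3
ee_pos: [0.4881, -0.0205, 0.0996]
eef_rot: [0.796, 0.605, 0.001, 0.0]
ft_force: [2.9, 1.9, 0.3]
width: 0.0007
grip_force: 1.3
```

```bash
python3 -c "
from h import *
lev()"
```

```text
t 16.3 tool lever angle 1.32 L,W 0.0643 0.0208 z 0.0996 F tool [ 2.6  2.3 -0.3] contact angle est 1.315
```

>>> {"api": "drive_tool", "payload": {"moves": [[[-0.0033, -0.001, 0, 0, 0, -0.05, 0], [-0.0033, -0.001, 0, 0, 0, -0.05, 0], [-0.0033, -0.001, 0, 0, 0, -0.05, 0], [-0.0026, -0.0008, 0, 0, 0, -0.04, 0], [0, 0, 0, 0, 0, 0, 0]]]}}

```text
time: 16.8
ee_pos: [0.482, -0.0316, 0.0995]
eef_rot: [0.735, 0.678, 0.001, 0.0]
ft_force: [2.8, 4.0, 0.9]
width: 0.0005
grip_force: 1.8
```

>>> {"api": "drive_tool", "payload": {"moves": [[[-0.0013, -0.0004, 0, 0, 0, -0.02, 0], [-0.0013, -0.0004, 0, 0, 0, -0.02, 0], [-0.0006, -0.0002, 0, 0, 0, -0.01, 0]]]}}

```text
time: 17.1
ee_pos: [0.481, -0.0335, 0.0995]
eef_rot: [0.718, 0.696, 0.002, -0.0]
ft_force: [4.2, 9.7, 1.0]
width: 0.0003
grip_force: 5.0
```

```bash
python3 -c "
from h import *
lev()"
```

```text
t 17.1 tool lever angle 1.559 L,W 0.0642 0.0223 z 0.0995 F tool [ 9.8  3.9 -0.9] contact angle est 1.532
```

>>> {"api": "drive_tool", "payload": {"moves": [[[-0.0012, 0, 0, 0, 0, 0, 0], [-0.0012, 0, 0, 0, 0, 0, 0], [0, 0, 0, 0, 0, 0, 0]]]}}

```text
time: 17.4
ee_pos: [0.481, -0.0336, 0.0996]
eef_rot: [0.718, 0.697, 0.002, -0.001]
ft_force: [3.4, 16.5, 0.2]
width: 0.0001
grip_force: 8.3
```

```bash
python3 -c "
from h import *
lev()"
```

```text
t 17.4 tool lever angle 1.56 L,W 0.0642 0.0222 z 0.0996 F tool [16.6  2.9 -0.1] contact angle est 1.534
```

It's on the end stop: the force rises with no motion. Backing off and checking.

>>> {"api": "drive_tool", "payload": {"moves": [[[0.003, 0, 0, 0, 0, 0, 0], [0.005, 0, 0, 0, 0, 0, 0], [0.012, 0, 0, 0, 0, 0, 0], [0.015, 0, 0, 0, 0, 0, 0], [0, 0, -0.03, 0, 0, 0, 0], [0, 0, -0.05, 0, 0, 0, 0], [0, 0, -0.05, 0, 0, 0, 0], [0, 0, -0.05, 0, 0, 0, 0], [0, 0, 0, 0, 0, 0, 0]]]}}

```text
time: 18.3
ee_pos: [0.4835, -0.0025, 0.2852]
eef_rot: [0.719, 0.695, 0.004, 0.002]
ft_force: [0.2, -0.5, -0.7]
width: 0.0007
grip_force: 0.0
```

>>> {"api": "drive_tool", "payload": {"moves": [[[0.05, 0, 0, 0, 0, 0, 0], [0.05, 0, 0, 0, 0, 0, 0], [0.05, 0, 0, 0, 0, 0, 0], [0.05, 0, 0, 0, 0, 0, 0], [0.05, 0, 0, 0, 0, 0, 0], [0.05, 0, 0, 0, 0, 0, 0], [0.05, 0, 0, 0, 0, 0, 0], [0.05, 0, 0, 0, 0, 0, 0], [0, 0, 0, 0, 0, 0, 0]]]}}

```text
time: 19.2
ee_pos: [0.4903, 0.4047, 0.2759]
eef_rot: [0.715, 0.699, -0.002, -0.001]
ft_force: [-0.4, -0.3, -0.7]
width: 0.0003
grip_force: 0.0
```

Run:
```python
from h import *
im=r.camera("top"); cv2.imwrite("pics/c7.png",cv2.resize(im[145:285,250:410,::-1],None,fx=5,fy=5,interpolation=cv2.INTER_CUBIC)[:600])
im=r.camera("side"); cv2.imwrite("pics/c8.png",cv2.resize(im[190:400,170:370,::-1],None,fx=2.8,fy=2.8,interpolation=cv2.INTER_CUBIC))
print(r.read_state()["time"],r.read_state()["ee_pos"])
```

```text
19.3 [0.49327127 0.39809017 0.27747237]
```

View pics/c7.png

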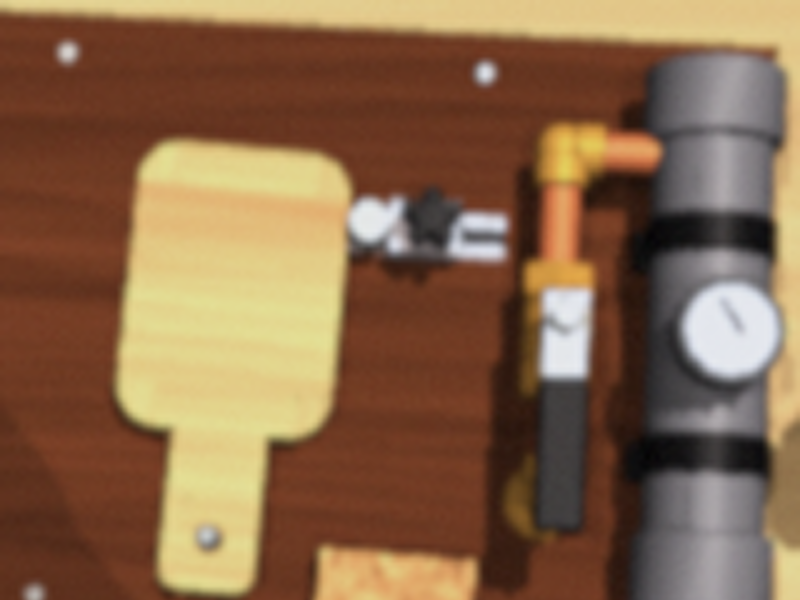

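View pics/c8.png

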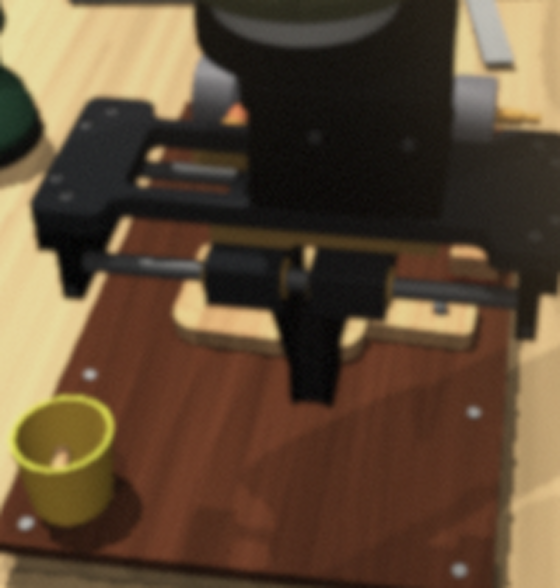

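The top crop shows the blank's edge touching the nose at (350,222) and the pin in its hole at (208,538). The lever lies in line with the pipe, from (567,300) to (560,525). The tub and cork block are where they were, and the arm is clear of the jig. Handing in.

```bash
python3 -c "
from bench import r
print(r.close_job())"
```

```text
the job is handed in; nothing more can be done
None
```

I swung the blank home, held it against the stop at about 13 N for 1 s with no sign of the stop moving, then turned the valve to its open end stop; the job is handed in and the verdict was not shown.

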